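Clamp a vial with a guarded knob

ROBOT

A 6-joint arm with a two-finger parallel gripper is mounted at the origin on a cart in front of the work surface, level with it; the furniture and walls round the work are solid. World frame = base frame: x ahead of the robot, y to its left, z up, the work surface at z = 0. Lengths are in m, angles in degrees, forces in N, time in s.
With the tool pointing down it reaches from about 0.3 to 0.85 m from the base axis. Payload 5.4 kg.
Tool frame: the origin (TCP) lies midway between the tips of the shut fingers; the grasp point (between the pads) lies 19 mm behind it; z points along the fingers, y is the direction in which the jaws open and shut (so a half turn about z gives the same grasp; the last joint's range is limited). The gripper opens to 85 mm and grips with 20 to 120 N. Pads are 22 mm wide; open, the fingers measure 114 mm over their backs; the gripper's body (76 mm by 85 mm) begins 54 mm behind the grasp point. The pads swing forward as they close: fully open they stand 13 mm farther back than shut.
Start: joints at [-76.209, 9.076, 91.501, -0, 79.423, -12.038], TCP at [0.25, -0.518, 0.231] pointing down, gripper open.
Joint ranges: [-166.64, 166.64], [-54.1, 131.32], [10.49, 154.53], [-73.88, 253.88], [9.74, 151.15], [-171.62, 171.62]. Speed limits (degrees/s): [147.25, 147.25, 180, 180, 180, 180].

INTERFACE

Orientations are given as a 3x3 rotation matrix whose columns are the frame's x, y, z axes.
In Python, from cell import robot gives the robot as it stands. The module is installed in compiled form; this text tells all that it offers.
- The arm moves only by the shell command python3 -m crank 'ROWS'. ROWS is JSON, a list of rows, each a list of 5 numbers: the finger opening in mm, from 0 to 85.4, then the shift along the tool's x, y, z in mm, then the turn about the tool's z in rad. In form: [[gripper, x, y, z, turn], ...]. A call has 1 to 10 rows; each row is the pose to reach, as a shift and turn from the pose measured when the call began, along the tool's axes at that moment; what a row does not reach only later rows make up. A row lasts 1/10 s, in which the tool goes at most 50 mm and 8.59 degrees, less where a joint would pass 70% of its speed; a pose out of reach is approached as far as the arm can. A call with a gripper value outside its range is refused whole. The fingers move at their own pace and stop on an object; the grip force is fixed at half the most. Time passes only in rows, so rows that repeat a pose let the fingers close. It gives the time, the measured TCP pose, the force and the opening at its end, in the units of the state.
- robot.get_state(): the state, without advancing time (a new reading comes with each control period).
- robot.read_camera(name): name is "side" or "top"; returns the picture (480x640x3 uint8, red, green, blue); there is no depth.
- robot.calibration(name): a dict with "mtx" (3x3 intrinsics, pixels), "world_from_camera" (4x4, takes a point from camera to world coordinates). Camera axes: x right, y down, z forward; pixel columns grow to the right and rows downward; lengths in m; the calibration is good to about 2 mm. A picture is of the moment at which its call begins. calibration takes no time and is no camera call.
- robot.sign_off(): hands the job in, once; it reports no verdict.
The state is a dict: "clock": time; "joint_positions": joint angles; "dq": joint speeds; "effort": joint torques, N m; "eef_pos": TCP position; "tool_rot": TCP orientation; "wrist_force": force on the tool from outside, world axes, zero at the start; "torque": the same for the moment, N m; "grip_width": opening from 0.0 (shut) to 1.0 (fully open).
Only numpy, scipy, OpenCV 4.12 (cv2) and the standard library are available. Lean on these libraries where they do the work, as an engineer would, in place of code of your own. Each camera call takes 0.05 s, during which the arm holds its last target. There are 200 camera calls.

TASK

Stand the tall amber vial with the red label upright between the jaws of the bench vial clamp and let go of it. Then reach into the blue guard ring and turn the black knob clockwise until the jaw just holds the vial snugly; it is glass, so go by feel and do not overtighten. Do not push on the guard ring, and leave the other things on the bench where they are.

Things in the scene. Friction and masses are not known exactly. Their poses are not given: they have to be found in the camera images.
- sample_vial: the tall amber screw vial with blue cap and red label, glass, round, 26 mm diameter (cap 25 mm), 100 mm tall, about 50 g, standing upright and loose. Origin: centre of its underside; z along its axis, up when it stands.
- clamp: bench vial clamp, fixed: grey base plate 256 x 100 x 12 mm (local x -54 to 202 mm), on it a white block 100 x 100 mm (top z = 40 mm) with guard ring and knob, a jaw driven out of the block and a V-shaped aluminium anvil; jaw and anvil reach from z = 16 to 58 mm. Origin: on the knob's axis at bench level; x points level from the knob to the anvil, z up.
- jaw: moving jaw with a rubber face 34 mm wide, 97 mm from the knob's axis at knob 0. Origin: the clamp's origin at knob 0, then shifted along the clamp's x by 16 mm per radian of knob. 1 N on the vial needs 0.016 N m at the knob besides its friction (0.15 N m), which once let go holds up to 9 N. The face yields 1 mm at 15 N. 4 N or more at the end is snug; over 30 N at any time is too much for the glass.
- seat (a point): middle of the loading place (black pad) on the base plate between jaw and anvil, 12 mm above the bench, 122 mm from the knob's axis; axes as the clamp. Stand the vial within 6 mm of it. The jaw then pushes it into the anvil's V. The anvil is preset anywhere in a 10 mm range: a clamped vial's axis is 130 to 140 mm from the knob's, so the angle at which it is tight is not known.
- knob (a joint): angle of the black knob in rad, 0 to 2.4; grows as it is turned clockwise seen from above, which drives the jaw towards the anvil. Starts at 0 to 0.3; the jaw meets the vial, pushed home, somewhere between 1.2 and 1.9. Stiff (0.15 N m), stays where it is left.
- knob_grip (a point): on the knob's axis, 65 mm above the bench, where to grip the knob's upright bar: 40 mm long, 14 mm thick, its top 12 mm above this point. The bar lies along this point's x axis, which turns with the knob (at knob 0 it is the clamp's x); pinch it along the point's y. z up. A white line on top marks the -x end.
- guard: blue guard ring round the knob: inner diameter 84 mm, wall 4 mm; rim 84 mm above the bench and 19 mm above the knob's grip point; floor inside 40 mm above the bench. Wide-open fingers may not fit: about 35 mm of opening does. Origin: on the knob's axis, 40 mm above the bench. More than 20 N on it is too hard.
- beaker_small: small empty glass beaker, 59 mm diameter, 64 mm tall, bystander. Origin: centre of its underside.
- timer: bench timer, 71 x 77 x 50 mm tall, bystander. Origin: centre of its underside.
- vial_0: small amber screw vial with blue cap and white band, 24 mm diameter, 73 mm tall, bystander. Origin: centre of its underside.
- vial_1: small amber screw vial with blue cap, no band, 24 mm diameter, 73 mm tall, bystander. Origin: centre of its underside.
Not all that is in view belongs to the job. Leave any purple look-alike of the sample_vial alone.

How it is judged:
By the outcome, as a careful person would: the job done as asked, in the order asked, and still so for the second after the job is handed in, with the robot touching nothing.
It also fails if it takes over 69 s, if anything falls off the work surface, if the arm or the gripper's body presses on something with over 40 N, if the wrist force passes 120 N, or if a joint passes its speed limit or range.

## Working session

There is one attempt and no reset: what is moved stays moved. The work goes in short steps, Python scripts to look and compute and a shell command to move; the robot and the scene stay as the last step left them, time stands still between calls to the robot, and variables do not carry over. Pictures are saved under pics/ and viewed, about 8 in all and at most 12, crops included, and the job is handed in when it is done.

```bash
mkdir -p pics; cat > h.py <<'E'
from cell import robot
import numpy as np, cv2
def snap(name,fn,crop=None,s=1):
    im=robot.read_camera(name)
    if crop: x0,y0,x1,y1=crop; im=im[y0:y1,x0:x1]
    if s!=1: im=cv2.resize(im,None,fx=s,fy=s,interpolation=cv2.INTER_CUBIC)
    cv2.imwrite('pics/'+fn,im[:,:,::-1]); return im
def px(name,p):
    c=robot.calibration(name);T=np.linalg.inv(np.array(c['world_from_camera']))
    q=T[:3,:3]@np.array(p)+T[:3,3];q=np.array(c['mtx'])@q;return q[:2]/q[2]
def at(name,uv,z):
    c=robot.calibration(name);T=np.array(c['world_from_camera'])
    d=T[:3,:3]@np.linalg.inv(np.array(c['mtx']))@np.array([uv[0],uv[1],1.]);o=T[:3,3]
    return o+d*(z-o[2])/d[2]
E
python3 - <<'E'
from h import *
snap('top','t0.png');snap('side','s0.png')
for n in('top','side'):
    c=robot.calibration(n);print(np.round(c['mtx'],1).tolist(),np.round(c['world_from_camera'],3).tolist())
s=robot.get_state();print(s['clock'],s['grip_width'],np.round(s['tool_rot'],3).tolist())
E
```

```text
[[589.6, 0.0, 319.2], [0.0, 589.6, 239.4], [0.0, 0.0, 1.0]] [[-0.141, -0.969, 0.203, 0.248], [-0.99, 0.139, -0.022, 0.015], [-0.007, -0.204, -0.979, 1.498], [0.0, 0.0, 0.0, 1.0]]
[[437.7, 0.0, 315.4], [0.0, 437.7, 237.9], [0.0, 0.0, 1.0]] [[-0.91, -0.22, 0.351, 0.157], [-0.414, 0.486, -0.77, 0.795], [-0.002, -0.846, -0.534, 0.63], [0.0, 0.0, 0.0, 1.0]]
0.1 1.0032382376150137 [[0.9, 0.436, -0.0], [0.436, -0.9, 0.002], [0.0, -0.002, -1.0]]
```

View pics/t0.png

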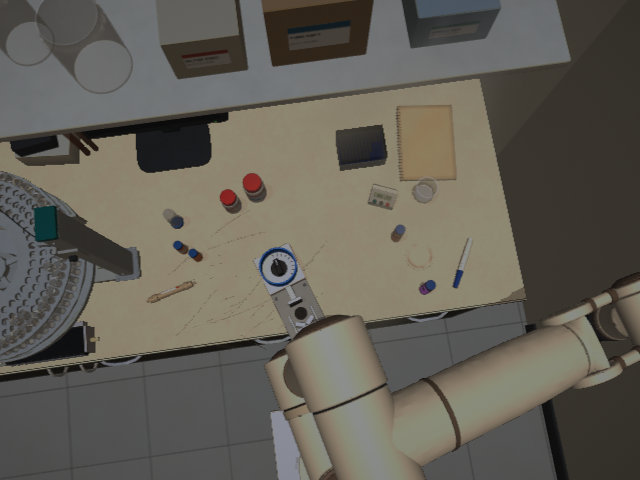

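View pics/s0.png

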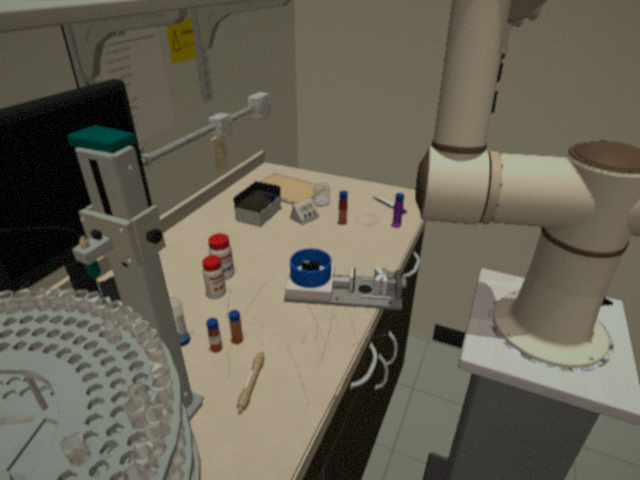

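Candidates: the amber vial (side 343,207 / top 398,233), the purple look-alike (side 398,210 / top 428,287), and small vials (side 214,335 and 235,326). The first fits: it is tall, amber and has a red label. I'll confirm it in a crop and measure the clamp in the same picture.

```bash
python3 - <<'E'
from h import *
a=snap('side','a.png',(325,180,415,235),4.4)
b=snap('side','b.png',(275,240,415,315),2.83)
c=snap('top','c.png',(245,235,345,335),4)
d=snap('top','d.png',(370,215,450,300),4)
W=800;out=np.zeros((242+400,W,3),np.uint8)
out[:242,:396]=a[:242,:396];out[:212,400:796]=b[:212,:396];out[242:642,:400]=c[:400,:400];out[242:582,400:720]=d[:340,:320]
cv2.imwrite('pics/m.png',out[:600,:,::-1])
E
```

```text
(no output)
```

View pics/m.png

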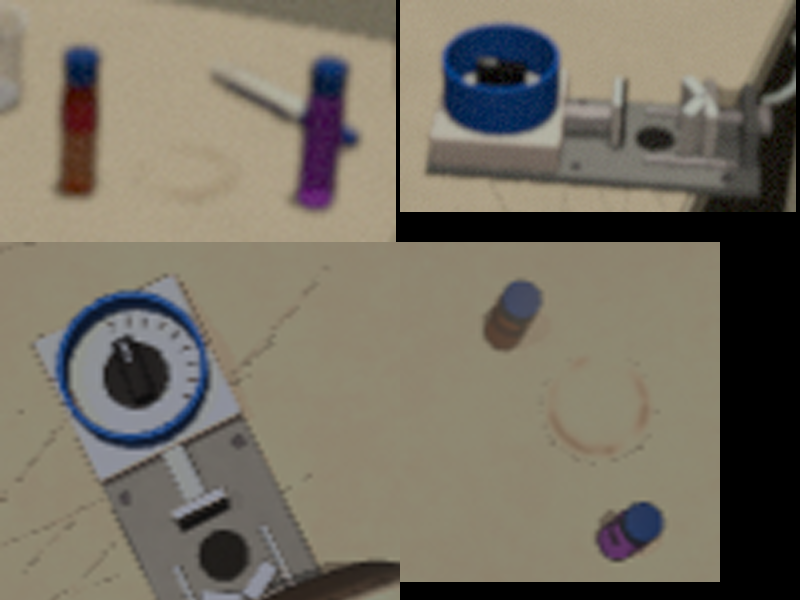

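Confirmed: in the side crop, the left vial is amber with a blue cap and red label, and the right one is purple. The top crop gives the vial cap at about (400.3,229.3) and its base at (395.8,238.3). It also shows the black pad at (300.8,313.3), the ring rim centre at (278.1,266.6), and the knob bar with its white line pointing away from the anvil.

```bash
cat >> h.py <<'E'
E
python3 - <<'E'
from h import *
r=lambda v:np.round(np.array(v)*1000,1).tolist()
print('vial top-cam cap',r(at('top',(400.25,229.25),.1)),'base',r(at('top',(395.75,238.25),.0)))
print('vial side cap',r(at('side',(343.6,191.6),.1)),'base',r(at('side',(342.5,222),.0)))
pad=at('top',(300.75,313.25),.012);rim=at('top',(278.1,266.6),.084)
cs=[at('top',(245+x/4,235+(y-242)/4),.04) for x,y in((35,347),(172,275),(242,415),(104,482))]
blk=np.mean(cs,0);print('pad',r(pad),'rim',r(rim),'blk',r(blk),'corners',[r(c) for c in cs])
d=pad-blk;print('dist',np.hypot(*d[:2]),'yaw',np.degrees(np.arctan2(d[1],d[0])))
e=(cs[3]-cs[0]+cs[2]-cs[1]);print('edge yaw',np.degrees(np.arctan2(e[1],e[0])))
k1=at('top',(245+121/4,235+(340-242)/4),.077);k2=at('top',(245+150/4,235+(403-242)/4),.077)
print('bar',r(k1),r(k2),np.degrees(np.arctan2(*(k2-k1)[[1,0]])),np.hypot(*(k2-k1)[:2]))
# side pad
print('side pad',r(at('side',(275+255/2.83,240+138/2.83),.012)),'side rim', r(at('side',(275+(501-400)/2.83,240+58/2.83),.084)))
for n,u in(('beaker',(424,190)),('timer',(381,197)),('purple',(424,290)),('v0',(180,246)),('v1',(194,254))):print(n,r(at('top',u,.03)))
E
```

```text
vial top-cam cap [535.1, -215.6, 100.0] base [533.7, -216.5, 0.0]
vial side cap [533.2, -215.3, 100.0] base [535.7, -222.3, 0.0]
pad [375.6, 53.3, 12.0] rim [488.9, 90.7, 84.0] blk [489.1, 90.3, 40.0] corners [[518.5, 151.8, 40.0], [552.0, 60.7, 40.0], [457.6, 29.1, 40.0], [428.3, 119.5, 40.0]]
dist 0.11935718121217585 yaw -161.93307675196536
edge yaw -160.9198672850506
bar [508.5, 95.7, 77.0] [467.5, 83.1, 77.0] -162.97495605494004 0.04293016477876238
side pad [374.0, 52.5, 12.0] side rim [487.3, 95.7, 84.0]
beaker [643.3, -305.4, 30.0]
timer [640.6, -192.4, 30.0]
purple [387.8, -259.5, 30.0]
v0 [586.1, 333.7, 30.0]
v1 [560.4, 300.4, 30.0]
```

```bash
cat >> h.py <<'E'
def goto(x,y,z,yaw):
    s=robot.get_state();R=np.array(s['tool_rot']);p=np.array(s['eef_pos'])
    cur=np.degrees(np.arctan2(R[1,0],R[0,0]));d=(yaw-cur+180)%360-180
    print('shift mm',np.round(R.T@(np.array([x,y,z])-p)*1000,1),'turn rad',round(-np.radians(d),4),'| yaw',round(cur,2),'pos',np.round(p*1000,1),'F',np.round(s['wrist_force'],1),'M',np.round(s['torque'],2),'w',round(s['grip_width'],3),'t',round(s['clock'],2))
E
python3 -c "
from h import *
goto(.5345,-.216,.2,198.5)"
python3 -m crank '[[60,40,-15,3,-0.15],[60,80,-30,6,-0.3],[60,120,-45,10,-0.45],[60,160,-60,14,-0.6],[60,200,-75,18,-0.75],[60,240,-90,21,-0.9],[60,280,-105,24,-1.05],[60,320,-120,27,-1.2],[60,355,-135,30,-1.35],[60,387,-148,31,-1.5]]'
python3 -c "
from h import *
goto(.5345,-.216,.13,198.5)"
```

```text
shift mm [ 387.  -147.5   31.1] turn rad -3.0137 | yaw 25.83 pos [ 250.4 -517.4  231. ] F [ 1.5 -0.   0.5] M [-0.    0.    0.02] w 0.999 t 0.3
clock: 1.3
eef_pos: [0.5352, -0.2137, 0.1997]
tool_rot: [[-0.377, 0.926, -0.001], [0.926, 0.377, 0.001], [0.001, -0.0, -1.0]]
wrist_force: [0.2, -1.3, 0.1]
grip_width: 0.7
shift mm [-2.  -1.5 69.7] turn rad -1.5067 | yaw 112.17 pos [ 535.2 -213.7  199.7] F [ 0.2 -1.3  0.1] M [-0.02 -0.   -0.06] w 0.7 t 1.3
```

```bash

python3 -m crank '[[60,0,0,10,-0.15],[60,-1,0,20,-0.3],[60,-1,-1,30,-0.45],[60,-2,-1,40,-0.6],[60,-2,-1,50,-0.75],[60,-2,-1,60,-0.9],[60,-2,-1.5,65,-1.05],[60,-2,-1.5,69,-1.2],[60,-2,-1.5,69,-1.35],[60,-2,-1.5,69,-1.5]]' >/dev/null
python3 - <<'E'
from h import *
goto(.5345,-.216,.057,198.5)
a=snap('side','a2.png',(290,150,420,250),3)
c=snap('top','c2.png',(245,235,345,335),4)
out=np.zeros((400,800,3),np.uint8);out[:300,:390]=a;out[:,400:]=c
cv2.imwrite('pics/m2.png',out[:,:,::-1])
E
```

```text
shift mm [-0.2 -0.2 73.4] turn rad -0.0075 | yaw -161.93 pos [ 534.3 -215.9  130.4] F [0.2 0.6 0.6] M [-0.04 -0.03  0.04] w 0.702 t 2.3
```

View pics/m2.png

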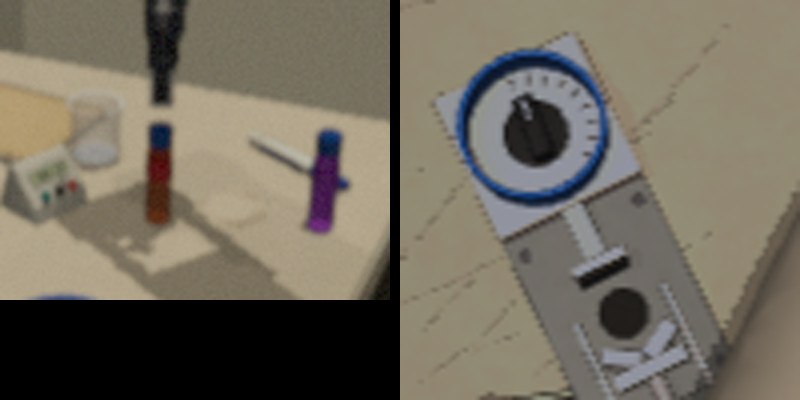

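View: the side crop shows the gripper centred above the amber vial (cap at 158,130). The top crop shows the pad at (623,313) and the bar parallel to the clamp axis, so knob ≈ 0. I'll descend and grip.

```bash

python3 -m crank '[[60,0,0,15,-0.0075],[60,0,0,30,-0.0075],[60,0,0,45,-0.0075],[60,0,0,60,-0.0075],[60,0,0,70,-0.0075],[60,0,0,73,-0.0075],[60,0,0,73,-0.0075],[20,0,0,73,-0.0075],[20,0,0,73,-0.0075],[20,0,0,73,-0.0075]]'
python3 -m crank '[[20,0,0,0,0],[20,0,0,0,0],[20,0,0,0,0],[20,0,0,0,0]]' 
python3 -c "
from h import *
goto(.3743,.0523,.16,198.5)"
```

```text
clock: 3.4
eef_pos: [0.5351, -0.2164, 0.0586]
tool_rot: [[-0.95, -0.312, 0.001], [-0.312, 0.95, -0.0], [-0.001, -0.0, -1.0]]
wrist_force: [0.4, -0.7, 1.0]
grip_width: 0.283
clock: 3.8
eef_pos: [0.5351, -0.2164, 0.0586]
tool_rot: [[-0.95, -0.312, 0.001], [-0.312, 0.95, 0.0], [-0.001, -0.0, -1.0]]
wrist_force: [-0.4, -0.3, -0.3]
grip_width: 0.28
shift mm [  68.9  305.4 -101.5] turn rad -0.0058 | yaw -161.83 pos [ 535.1 -216.4   58.6] F [-0.4 -0.3 -0.3] M [ 0.04  0.   -0.05] w 0.28 t 3.8
```

```bash

python3 -m crank '[[20,0,0,-25,0],[20,0,0,-60,0],[20,5,20,-101,0],[20,15,55,-101,0],[20,24,95,-101,0],[20,34,135,-101,0],[20,43,175,-101,0],[20,52,215,-101,0],[20,60,255,-101,0],[20,66,285,-101,0]]'
python3 -m crank '[[20,3,15,0,-0.005],[20,3,20,0,-0.005],[20,3,20,0,-0.005]]' >/dev/null
python3 - <<'E'
from h import *
goto(.3743,.0523,.0706,198.5)
a=snap('side','a3.png',(270,170,430,320),2.6)
c=snap('top','c3.png',(245,235,345,335),3.9)
out=np.zeros((390,806,3),np.uint8);out[:390,:416]=a[:390];out[:,416:]=c
cv2.imwrite('pics/m3.png',out[:,:800,::-1])
E
```

```text
clock: 4.8
eef_pos: [0.3819, 0.0355, 0.1592]
tool_rot: [[-0.95, -0.312, 0.0], [-0.312, 0.95, 0.001], [-0.001, 0.0, -1.0]]
wrist_force: [0.5, -0.5, -0.0]
grip_width: 0.278
shift mm [-0.8 -1.8 88.6] turn rad 0.0007 | yaw -161.46 pos [372.9  53.8 159.2] F [ 0.5  0.3 -0.6] M [-0.01 -0.05  0.01] w 0.277 t 5.1
```

View pics/m3.png

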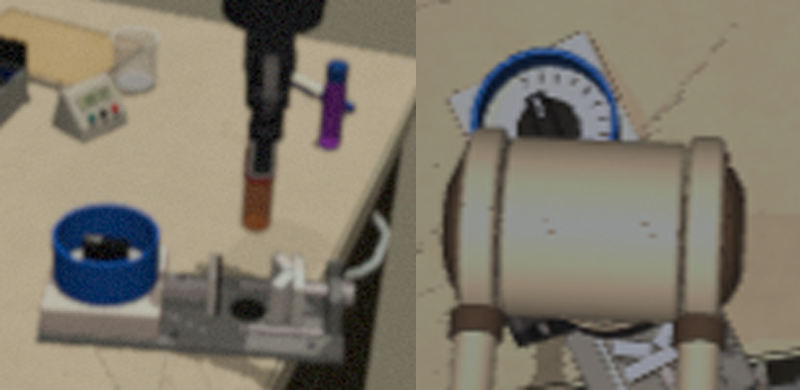

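The vial hangs upright above the loading place (bottom at crop 256,225, pad at 247,308). Checking the side-camera numbers against each other, then lowering.

```bash
python3 - <<'E'
from h import *
# relative check in side cam: front bottom edge of vial
print(at('side',(270+256/2.6,170+222/2.6),.1006)[:2], at('side',(270+247.5/2.6,170+308/2.6),.012)[:2], px('side',(.3729,.0538,.1006)))
E
python3 -m crank '[[20,0,-1,15,0],[20,-0.5,-1.5,30,0],[20,-0.8,-1.8,45,0],[20,-0.8,-1.8,60,0],[20,-0.8,-1.8,70,0],[20,-0.8,-1.8,78,0],[20,-0.8,-1.8,83,0],[20,-0.8,-1.8,86,0],[20,-0.8,-1.8,87,0],[20,-0.8,-1.8,87,0]]'
```

```text
[0.37310764 0.04922362] [0.37417437 0.0514066 ] [367.86306625 256.52308787]
clock: 6.2
eef_pos: [0.375, 0.0515, 0.0726]
tool_rot: [[-0.949, -0.317, 0.001], [-0.317, 0.949, -0.0], [-0.001, -0.001, -1.0]]
wrist_force: [0.2, 0.1, 0.1]
grip_width: 0.281
```

```bash
python3 -m crank '[[20,0,0,0.7,0],[20,0,0,1.4,0],[20,0,0,1.4,0]]'; python3 -m crank '[[20,0,0,0.7,0],[20,0,0,0.7,0]]'
```

```text
clock: 6.5
eef_pos: [0.3751, 0.0515, 0.0713]
tool_rot: [[-0.949, -0.317, 0.002], [-0.317, 0.949, -0.0], [-0.002, -0.001, -1.0]]
wrist_force: [-0.1, 0.1, -1.2]
grip_width: 0.281
clock: 6.7
eef_pos: [0.3752, 0.0515, 0.0706]
tool_rot: [[-0.949, -0.317, 0.002], [-0.317, 0.949, -0.0], [-0.002, -0.001, -1.0]]
wrist_force: [-0.7, -0.3, -0.3]
grip_width: 0.279
```

```bash
python3 -m crank '[[20,0,0,0.6,0],[20,0,0,0.6,0]]'|grep -E 'pos|force'; python3 -m crank '[[20,0,0,0.6,0],[20,0,0,0.6,0]]'|grep -E 'pos|force'
```

```text
eef_pos: [0.3755, 0.0515, 0.0706]
wrist_force: [-1.4, 1.2, 5.0]
eef_pos: [0.3756, 0.0515, 0.0705]
wrist_force: [-3.2, 1.1, 6.6]
```

Contact felt (5–6.6 N). Easing off, releasing and retracting.

```bash
python3 -m crank '[[20,0,0,-0.6,0],[20,0,0,-0.6,0],[30,0,0,-0.6,0],[38,0,0,-0.6,0],[46,0,0,-0.6,0],[46,0,0,-0.6,0],[46,0,0,-15,0],[46,0,0,-35,0],[46,0,0,-60,0],[46,0,0,-80,0]]'
python3 -c "
from h import *
goto(.4885,.0910,.16,198.5)"
```

```text
clock: 8.1
eef_pos: [0.3756, 0.0515, 0.1517]
tool_rot: [[-0.948, -0.317, 0.003], [-0.317, 0.948, -0.0], [-0.002, -0.001, -1.0]]
wrist_force: [-0.4, -0.5, 0.2]
grip_width: 0.537
shift mm [-119.6    1.7   -8. ] turn rad -0.0005 | yaw -161.53 pos [375.6  51.5 151.7] F [-0.4 -0.5  0.2] M [ 0.02 -0.06  0.01] w 0.537 t 8.1
```

```bash
python3 -m crank '[[40,-30,0,-8,0],[34,-65,1,-8,0],[34,-100,1.5,-8,0],[34,-119,2,-8,0],[34,-120,2,-8,0],[34,-120,2,-8,0]]' >/dev/null
python3 - <<'E'
from h import *
goto(.489,.0908,.10,197)
a=snap('side','a4.png',(270,170,430,320),3.7)
cv2.imwrite('pics/m4.png',a[:,:,::-1])
E
```

```text
shift mm [-0.5 -0.8 59.6] turn rad 0.026 | yaw -161.51 pos [488.2  91.4 159.6] F [-0.8 -0.2 -0.1] M [-0.03 -0.    0.04] w 0.393 t 8.7
```

View pics/m4.png

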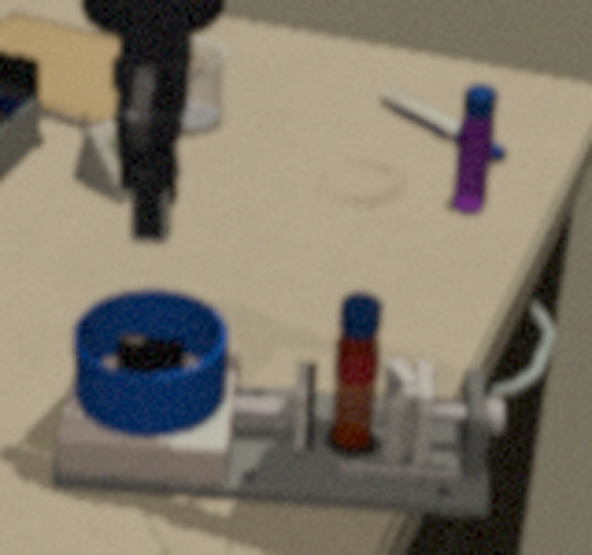

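The vial stands upright on the pad between jaw and anvil (side crop 357,370). The gripper is above the ring (ring centre 150,340). I'll descend around the bar.

```bash
python3 -m crank '[[34,-0.5,-0.8,20,0.026],[34,-0.5,-0.8,40,0.026],[34,-0.5,-0.8,60,0.026],[34,-0.5,-0.8,75,0.026],[34,-0.5,-0.8,88,0.026],[34,-0.5,-0.8,98,0.026],[34,-0.5,-0.8,106,0.026],[34,-0.5,-0.8,111,0.026],[34,-0.5,-0.8,111,0.026]]'
python3 -m crank '[[26,0,0,0,0],[20,0,0,0,0],[16,0,0,0,0],[13,0,0,0,0],[10,0,0,0,0],[8,0,0,0,0],[8,0,0,0,0]]'
python3 -c "
from h import *
goto(.489,.0908,.048,197)"
```

```text
clock: 9.65
eef_pos: [0.4884, 0.0906, 0.0482]
tool_rot: [[-0.956, -0.292, 0.0], [-0.292, 0.956, -0.0], [-0.0, -0.0, -1.0]]
wrist_force: [0.2, 0.2, 0.2]
grip_width: 0.399
clock: 10.35
eef_pos: [0.4892, 0.09, 0.0489]
tool_rot: [[-0.956, -0.292, 0.002], [-0.292, 0.956, -0.001], [-0.002, -0.002, -1.0]]
wrist_force: [1.3, -4.6, 3.1]
grip_width: 0.15
shift mm [-0.   0.9  0.9] turn rad -0.0 | yaw -163.0 pos [489.2  90.   48.9] F [ 1.3 -4.6  3.1] M [-0.8  -0.1   0.01] w 0.15 t 10.35
```

```bash
cat > st.py <<'E'
from h import *
s=robot.get_state();R=np.array(s['tool_rot'])
print('t',round(s['clock'],2),'turned',round(np.radians((-163-np.degrees(np.arctan2(R[1,0],R[0,0])))%360),4),'pos',np.round(np.array(s['eef_pos'])*1000,1),'F',np.round(s['wrist_force'],1),'M',np.round(s['torque'],3),'w',round(s['grip_width'],3))
E
python3 -m crank '[[8,0,0,0,0.04],[8,0,0,0,0.1],[8,0,0,0,0.16],[8,0,0,0,0.22],[8,0,0,0,0.28],[8,0,0,0,0.34],[8,0,0,0,0.4],[8,0,0,0,0.45],[8,0,0,0,0.5],[8,0,0,0,0.5]]' >/dev/null; python3 st.py
```

```text
t 11.35 turned 0.5007 pos [489.2  91.   48.9] F [1.5 4.3 0.3] M [ 0.628 -0.152 -0.179] w 0.149
```

```bash
python3 -m crank '[[8,0,0,0,0.05],[8,0,0,0,0.1],[8,0,0,0,0.15],[8,0,0,0,0.2],[8,0,0,0,0.25],[8,0,0,0,0.3]]' >/dev/null; python3 st.py;  python3 -m crank '[[8,0,0,0,0.05],[8,0,0,0,0.1],[8,0,0,0,0.15],[8,0,0,0,0.2],[8,0,0,0,0.2]]' >/dev/null; python3 st.py; python3 -m crank '[[8,0,0,0,0.05],[8,0,0,0,0.1]]'>/dev/null; python3 st.py
```

```text
t 11.95 turned 0.8013 pos [489.4  91.7  48.9] F [ 2.6  3.1 -0.4] M [ 0.457 -0.346  0.17 ] w 0.152
t 12.45 turned 1.0008 pos [489.7  92.1  48.9] F [ 2.   1.5 -0.9] M [ 0.245 -0.37  -0.1  ] w 0.15
t 12.65 turned 1.1003 pos [489.9  92.3  49. ] F [ 1.3  1.7 -1.5] M [ 0.102 -0.305  0.208] w 0.152
```

```bash
python3 -m crank '[[8,0,0,0,0.02],[8,0,0,0,0.04]]' >/dev/null; python3 st.py;  python3 -m crank '[[8,0,0,0,0.02],[8,0,0,0,0.04]]' >/dev/null; python3 st.py; python3 -m crank '[[8,0,0,0,0.02],[8,0,0,0,0.04]]'>/dev/null; python3 st.py
```

```text
t 12.85 turned 1.1396 pos [489.9  92.4  48.9] F [ 2.2  0.9 -0.9] M [ 0.107 -0.243  0.139] w 0.152
t 13.05 turned 1.1804 pos [490.   92.4  49. ] F [1.4 2.  0.5] M [ 0.113 -0.255  0.171] w 0.153
t 13.25 turned 1.2219 pos [490.1  92.4  49. ] F [ 1.6  0.8 -1.2] M [ 0.119 -0.277  0.164] w 0.152
```

```bash
python3 -m crank '[[8,0,0,0,0.02],[8,0,0,0,0.04]]' >/dev/null; python3 st.py;  python3 -m crank '[[8,0,0,0,0.02],[8,0,0,0,0.04]]' >/dev/null; python3 st.py
```

```text
t 13.45 turned 1.2635 pos [490.2  92.5  48.9] F [ 2.4  2.  -0.2] M [ 0.143 -0.349  0.166] w 0.159
t 13.65 turned 1.3053 pos [490.3  92.6  49. ] F [ 2.5  2.  -2.1] M [ 0.144 -0.391  0.166] w 0.149
```

```bash
python3 -m crank '[[8,0,0,0,0.02],[8,0,0,0,0.04]]' >/dev/null; python3 st.py;  python3 -m crank '[[8,0,0,0,0.02],[8,0,0,0,0.04]]' >/dev/null; python3 st.py
```

```text
t 13.85 turned 1.347 pos [490.4  92.6  49. ] F [ 3.7  2.4 -1.6] M [ 0.156 -0.405  0.187] w 0.155
t 14.05 turned 1.3888 pos [490.4  92.7  49. ] F [ 3.7  1.5 -3. ] M [ 0.142 -0.444  0.17 ] w 0.149
```

```bash
python3 -m crank '[[8,0,0,0,0.02],[8,0,0,0,0.04]]' >/dev/null; python3 st.py
```

```text
t 14.25 turned 1.4306 pos [490.5  92.7  48.9] F [ 2.9  1.9 -3.2] M [ 0.205 -0.476  0.182] w 0.152
```

```bash
python3 -m crank '[[8,0,0,0,0.02],[8,0,0,0,0.04]]' >/dev/null; python3 st.py
```

```text
t 14.45 turned 1.4723 pos [490.6  92.8  48.9] F [ 5.   3.4 -2.6] M [ 0.295 -0.522  0.184] w 0.153
```

```bash
python3 -m crank '[[8,0,0,0,0.015],[8,0,0,0,0.03]]' >/dev/null; python3 st.py
```

```text
t 14.65 turned 1.5036 pos [490.7  92.8  49. ] F [ 4.3  2.8 -3.3] M [ 0.253 -0.535  0.184] w 0.153
```

```bash
python3 -m crank '[[8,0,0,0,0.02],[8,0,0,0,0.035]]' >/dev/null; python3 st.py
```

```text
t 14.85 turned 1.5401 pos [490.8  92.8  49. ] F [ 4.2  2.8 -2.9] M [ 0.234 -0.627  0.216] w 0.154
```

```bash
python3 -m crank '[[8,0,0,0,0.015],[8,0,0,0,0.03]]' >/dev/null; python3 st.py
```

```text
t 15.05 turned 1.5715 pos [490.8  92.8  49. ] F [ 4.5  3.6 -4. ] M [ 0.308 -0.64   0.223] w 0.15
```

```bash
python3 -m crank '[[8,0,0,0,0.01],[8,0,0,0,0.025]]' >/dev/null; python3 st.py
```

```text
t 15.25 turned 1.5976 pos [490.9  92.9  49. ] F [ 4.1  2.8 -3.1] M [ 0.244 -0.559  0.133] w 0.153
```

```bash
python3 -m crank '[[8,0,0,0,0.01],[8,0,0,0,0.025]]' >/dev/null; python3 st.py
```

```text
t 15.45 turned 1.6235 pos [490.9  92.9  48.9] F [ 5.3  1.7 -3.2] M [ 0.239 -0.618  0.244] w 0.152
```

```bash
python3 - <<'E'
from h import *
a=snap('side','a5.png',(320,240,420,315),6)
E
python3 st.py
```

```text
t 15.5 turned 1.6242 pos [491.   92.9  49. ] F [ 4.8  1.5 -3.6] M [ 0.259 -0.556  0.165] w 0.148
```

View pics/a5.png

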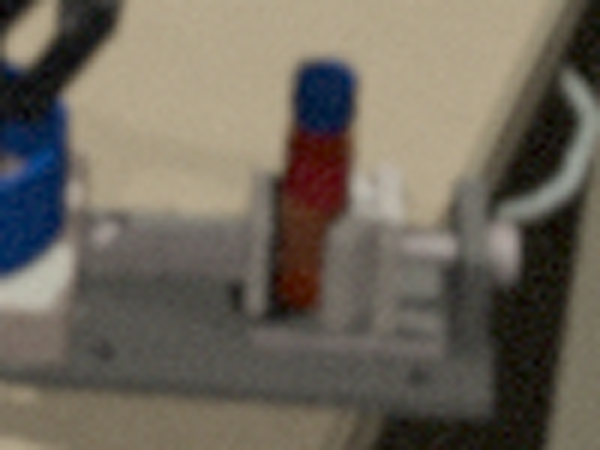

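```bash
python3 - <<'E'
from h import *
th=np.radians(-161.5)
for d in(.122,.13,.135,.14):
    p=np.array([.4895+d*np.cos(th),.0912+d*np.sin(th)])
    print(d,[(np.round((px('side',(*p,z))-[320,240])*6,0)).tolist() for z in(.014,.058,.112)])
E
```

```text
0.122 [[271.0, 288.0], [279.0, 193.0], [288.0, 70.0]]
0.13 [[293.0, 290.0], [301.0, 195.0], [311.0, 71.0]]
0.135 [[307.0, 291.0], [315.0, 196.0], [325.0, 72.0]]
0.14 [[320.0, 292.0], [329.0, 196.0], [339.0, 73.0]]
```

The vial is being pushed towards the V and leans a degree or two (bottom at 298,300, cap at 326,72). The V should straighten it, so I'm continuing in small steps by feel.

```bash
python3 -m crank '[[8,0,0,0,0.01],[8,0,0,0,0.025]]' >/dev/null; python3 st.py
```

```text
t 15.7 turned 1.6499 pos [491.   92.9  49. ] F [ 5.2  3.  -3.5] M [ 0.321 -0.556  0.356] w 0.15
```

```bash
python3 -m crank '[[8,0,0,0,0.01],[8,0,0,0,0.025]]' >/dev/null; python3 st.py
```

```text
t 15.9 turned 1.6753 pos [491.1  92.9  49. ] F [ 5.2  1.9 -3.3] M [ 0.299 -0.588  0.421] w 0.153
```

Torque climbed from about 0.17 to 0.42 N m over 0.05 rad. That is about 16 N at the jaw, so snug. Letting go of the knob and rising straight up.

```bash
python3 -m crank '[[8,0,0,0,0]]' >/dev/null; python3 st.py; python3 -m crank '[[14,0,0,0,0],[20,0,0,0,0],[26,0,0,0,0],[33,0,0,0,0],[33,0,0,0,0],[33,0,0,0,0]]' >/dev/null; python3 st.py; python3 -m crank '[[33,0,0,-10,0],[33,0,0,-25,0],[33,0,0,-45,0],[33,0,0,-65,0],[33,0,0,-85,0],[33,0,0,-105,0],[33,0,0,-125,0],[33,0,0,-145,0],[33,0,0,-165,0],[33,0,0,-180,0]]' >/dev/null; python3 st.py
python3 - <<'E'
from h import *
a=snap('side','a6.png',(320,240,420,315),6)
robot.read_camera('top')
snap('side','s6.png')
E
```

```text
t 16.0 turned 1.6756 pos [491.1  92.9  49. ] F [ 4.8  1.4 -2.6] M [ 0.222 -0.529  0.373] w 0.154
t 16.6 turned 1.6757 pos [490.9  92.8  48.9] F [0.4 0.  0.3] M [-0.03   0.055 -0.019] w 0.386
t 17.6 turned 1.6758 pos [490.   92.1 231.3] F [-0.4  0.2 -0.1] M [-0.031 -0.014  0.039] w 0.387
```

View pics/a6.png

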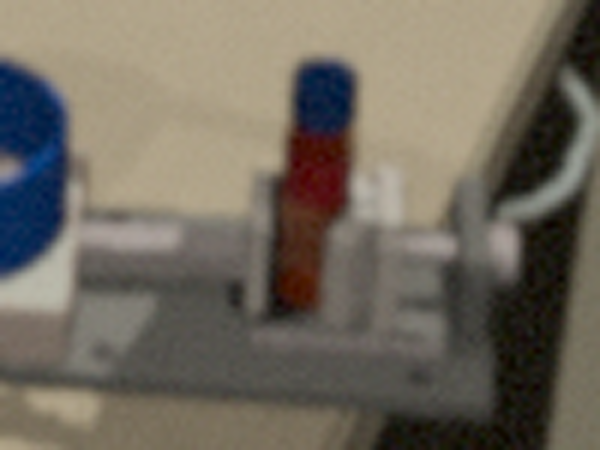

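The vial stands upright between jaw and anvil: its left edge runs from (280,300) to (297,75), which matches the projection of an upright vial. The anvil hides its right lower side, so the earlier "lean" was only apparent. The arm is clear, so I'm handing in.

```bash
python3 -c "
from h import *
robot.sign_off()"; python3 st.py
```

```text
the job is handed in; nothing more can be done
the job is handed in; nothing more can be done
```

The red-labelled amber vial is standing upright in the clamp and held snugly, and I handed the job in at about 18 s of the 69 s allowed.

- **Placing:** I set the vial on the pad, about 1–2 mm from my estimate of the seat. The wrist felt up to 6.6 N at contact before I eased off and let go.
- **Tightening:** I gripped the knob inside the guard ring and turned it clockwise about 1.68 rad in small steps. The torque went from about 0.17 N m while turning freely to 0.36 and then 0.42, and 0.37 at rest. That is roughly 14–16 N on the vial, below the 30 N limit. Knob friction should hold up to 9 N after release, above the 4 N needed.
- **Last checks:** The wrist force was near zero after release. The final side picture shows the vial upright between jaw and anvil, in the same place as before the last two small tightening steps.
- **Disagreements:** The torque readings scattered by about 0.05 N m, so the force is an estimate. I first read a lean of about 2° in the picture, but the anvil hides part of the vial and its visible edge matches an upright one.
- **Not checked:** I did not measure the clamping force after letting go. I also did not recheck the other items at the end; the arm's path kept clear of them.

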